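# Set an indexing fixture back one notch

## Task

This hand-indexing fixture has been clicked one notch too far: lift the ratchet pawl by its finger lever and flip it right over onto its back stop, push the star handle backward by one notch (its top towards the side where the pawl is pivoted), then tip the pawl over again so that it drops fully into that next notch. Use fingertips only: grip nothing and force nothing. Leave the loose things on the bench where they are.

Things in the scene. Friction and masses are not known exactly. Their poses are not given: they have to be found in the camera images.
- fixture: fixed indexing fixture: violet base and bearing block (118 mm high). Origin on the bench below the horizontal spindle; x square to the spindle, towards the pawl pivot; y along the spindle; z up. In its frame, mm: base x -80..115, y -24..92, 14 thick; pawl cheeks x 64..111, y 22..46, to z 110. Nothing of it stands above z 150 but the pawl lever and star handle
- wheel (a joint): turn of ratchet wheel, spindle and star handle (one piece), rad, about the fixture's +y: grows BACKWARD, top moving to +x. One notch = 0.524. Starts at -0.11 to -0.02; the pawl blocks it backward at about 0.01. Stiff: stays put, 3 N at a ball turns it. Let down one notch back, the pawl goes fully home for 0.35 to 0.50; beyond, to 0.70, it catches on the next tooth; below 0.3 it rides up a slope
- pawl (a joint): swing of the pawl, rad: 0 = down in a notch, nose on the wheel's root; grows as the nose lifts and swings over to the fixture's +x. Above 0.2 the nose is clear of the teeth (8.5 mm high). It balances at about 0.7: past 0.8 it falls by its weight onto the back stop at 1.22 and stays there; below 0.6 it falls back onto the wheel. Loose hinge: 1 N at its ball moves it
- pawl_ball (a point): centre of the 18 mm steel ball ending the pawl's finger lever (rod 8.4 mm thick), 112 mm from the pivot, in the fixture's plane y = 34 mm. Pawl down: ball 69 mm to -x of the pivot and 88 mm above it (z 180), over the wheel. On the back stop: 59 mm to +x and 95 mm above (z 186). Pawl: flat steel bar 12 x 10 mm with a hooked nose, about 170 g
- pawl_pivot (a point): centre of the pawl's pivot pin (parallel to the fixture's y), fixture frame x 80.5, y 34, z 91 mm
- star_ball (a point): centre of the 26 mm wooden ball on the uppermost of the star handle's three arms (rods 10 mm thick, 120 degrees apart, in the fixture's plane y = -45 mm); 78 mm from the spindle axis. It leans 20 degrees from upright to the fixture's -x at wheel = 0, and 10 degrees to +x one notch back
- spindle (a point): point on the spindle axis in the star handle's plane: fixture frame x 0, y -45, z 95 mm. On the same spindle: ratchet wheel, steel, 12 teeth, 104 mm dia over the tips, 87 at the roots, y 28 to 40; face plate and aluminium collar, 72 and 56 mm dia, y 47 to 83
- collar_a_mid (a point): middle of a loose aluminium collar, 56 mm dia, 30 mm high, beside the star handle; leave it
- collar_b_mid (a point): middle of a second such loose collar; leave it
- wire_brush_mid (a point): middle of a loose wire cup brush, 68 mm dia, 42 mm high; leave it
- chuck_key_mid (a point): shaft of a loose T-handled chuck key, lying, 90 x 72 mm, 12 mm thick; leave it
- paper_cup_mid (a point): middle of an empty paper cup, 72 mm dia, 85 mm high; leave it
- mug_mid (a point): middle of a mug, 82 mm dia, 85 mm high; leave it
- bottle_mid (a point): middle of a clear bottle, 66 mm dia, 200 mm high; leave it
- screwdriver_grip (a point): handle of a lying screwdriver; leave it
Mind the look-alikes: they are no part of the job. Leave any pink look-alike of the fixture alone.

How it is judged (in metres and radians):
On the way, in this order (a step that is already met when the one before it is completed fails the run):
1. the pawl is lifted over onto its back stop before the wheel is moved back (value of joint pawl above 1 rad and value of joint wheel below 0.2 rad), for 0.2 s.
2. the wheel is pushed back towards the next notch while the pawl is up (value of joint wheel above 0.25 rad and value of joint pawl above 0.2 rad), for 0.1 s.
At the end, for the whole second after the job is handed in: The wheel stands one notch back (wheel joint 0.28 to 0.56 rad, the play of the notch), at rest, and the pawl is fully down in that notch (pawl joint under 0.05 rad, its nose within 3 mm of the root) (value of joint wheel between 0.28 and 0.56 rad and value of joint pawl below 0.05 rad and velocity of joint wheel between -0.05 and 0.05 rad/s); the robot touches nothing.
It fails at once if the fixture is gripped or forced (fingers press on it with more than 30 N) (contact force between the fingers and fixture above 30 N).
It fails at once if a loose thing on the bench is lifted, carried or pushed more than 20 mm (distance of any of collar_a_mid, collar_b_mid, wire_brush_mid, chuck_key_mid, paper_cup_mid, mug_mid, bottle_mid, screwdriver_grip from where it was at the start of the episode above 0.02 m).
It also fails if it takes over 61 s, if anything falls off the work surface, if the arm or the gripper's body presses on something with over 40 N, if the wrist force passes 120 N, or if a joint passes its speed limit or range.

## Robot

A 6-joint arm with a two-finger parallel gripper is mounted at the origin on the work surface. World frame = base frame: x ahead of the robot, y to its left, z up, the work surface at z = 0. Lengths are in mm, angles in rad, forces in N, time in s.
With the tool pointing down it reaches from about 275 to 750 mm from the base axis. Payload 10.2 kg.
Tool frame: the origin (TCP) lies midway between the tips of the shut fingers; the grasp point (between the pads) lies manip.hold_point_z behind it (manip.hold_point_z is the distance from the TCP to the grasp point, in mm); x points along the fingers, y is the direction in which the jaws open and shut, and the axes are right-handed (so a half turn about x gives the same grasp; the last joint's range is limited). The gripper opens to 85 mm and grips with 20 to 120 N. Pads are 22 mm wide; open, the fingers measure 114 mm over their backs; the gripper's body (76 mm by 85 mm) begins 54 mm behind the grasp point. The pads swing forward as they close: fully open they stand 13 mm farther back than shut.
Start: joints at [-1.39, 0.313, 1.498, -0, 1.331, -0.223], TCP at [206.269, -482.788, 231.294] pointing down, gripper open.
Joint ranges: [-2.94, 2.94], [-0.97, 2.17], [0.19, 2.56], [-1.23, 4.37], [0.02, 3.11], [-2.88, 2.88]. Speed limits (rad/s): [2.39, 2.39, 3.01, 3.14, 3.14, 3.14].

## Interface

Orientations are given as a rotation vector (axis times angle).
In Python, from bench import manip gives the robot as it stands. Calls block until the motion is done:
- manip.movep(position, orientation): joint-space move of the TCP to a pose.
- manip.move_l(position, rotation=None, max_speed=150): straight line of the TCP; rotation=None keeps the orientation; max_speed is the mean speed in mm/s.
- manip.set_joints(angles): joint-space move.
- manip.ungrasp() and manip.close_gripper(): open the fingers fully, or close them until they stop; the grip force is fixed at half the most.
- manip.dwell(seconds).
- manip.ik(position, orientation): joint angles nearest the present ones, or None.
- manip.sense(): the state.
- manip.capture(name): name is "side" or "top" or "wrist"; returns a dict with "image" (400x640x3 uint8, red, green, blue), "K" (3x3 intrinsics, pixels), "rvec" (rotation vector, rad) and "tvec" (3), from world to camera coordinates, as OpenCV has them. Camera axes: x right, y down, z forward; pixel columns grow to the right and rows downward; lengths in mm; the calibration is good to about 2 mm. A picture is of the moment at which its call begins. There is no depth.
A pose or a line that the arm cannot do raises manip.Unreachable and nothing moves.
- manip.finish_job(): hands the job in, once; it reports no verdict.
Trained networks look in a picture, given as the dict that the camera call returned (one of the last four; its "shot" number tells which), for a name from the list of things; names that differ only in an ending like _2 or _b are one class to them, and where a whole thing is asked for, a point or a joint stands for the part that bears it (a point fixed in the world has none). Each returns a list of dicts, best first, with "conf" (0 to 1); they miss things now and then, are a little off and sometimes report something else, mostly with a low value. They report only what shows in the picture. A call takes as long as a camera call. They do not tell look-alikes from the thing itself.
- manip.look_for(thing, picture): "uv" ([column, row] in pixels, amid what is visible of it).
- manip.silhouettes(thing, picture): "region" (400x640 bool, what is visible of it) and "uv" ([column, row] in pixels, amid what is visible of it).
- manip.landmark_of(thing, picture): "uv" ([column, row] in pixels: a listed point, or the origin of a listed thing).
The state is a dict: "clock": time; "qpos": joint angles; "joint_vel": joint speeds; "joint_efforts": joint torques, N m; "tool_pos": TCP position; "tcp_rot": TCP orientation; "ft_force": force on the tool from outside, world axes, zero at the start; "ft_torque": the same for the moment, N m; "opening": finger opening in mm.
Only numpy, scipy, OpenCV 4.12 (cv2) and the standard library are available. Lean on these libraries where they do the work, as an engineer would, in place of code of your own. Each camera call takes 0.05 s, during which the arm holds its last target.

## Working session

There is one attempt and no reset: what is moved stays moved. The work goes in short steps, each a Python script; the robot and the scene stay as the last script left them, time stands still between calls to the robot, and variables do not carry over. Pictures are saved under pics/ and viewed, and the job is handed in when it is done.

```bash
mkdir -p pics; ls; python3 - <<'E'
from bench import manip
import cv2
for n in("side","top","wrist"):
    p=manip.capture(n); cv2.imwrite(f"pics/a_{n}.png",p["image"][:,:,::-1])
    print(n,p["K"],p["rvec"],p["tvec"])
    for t in ("fixture","star_ball","pawl_ball","pawl_pivot","spindle"):
        print(t,[(r["uv"],r["conf"]) for r in manip.landmark_of(t,p)])
print(manip.sense(), manip.hold_point_z)
E
```

```text
pics
side [[445.0042679    0.         311.66276993]
 [  0.         445.0042679  193.17400044]
 [  0.           0.           1.        ]] [ 2.1040802  -0.26497652  0.15602297] [-422.75958135  165.60329168 1391.02620825]
fixture [([272.8, 282.4], 0.94), ([330.7, 231.9], 0.82)]
star_ball [([328.3, 202.1], 0.95)]
pawl_ball [([331.6, 185.3], 0.62)]
pawl_pivot [([291.7, 243.4], 0.86), ([348.5, 204.3], 0.58)]
spindle [([339.0, 216.3], 0.84), ([274.7, 267.3], 0.58)]
top [[408.14597362   0.         319.14070458]
 [  0.         408.14597362 195.59271221]
 [  0.           0.           1.        ]] [ 2.15038068 -2.12410729  0.1789679 ] [  11.03424169  466.00366568 1162.93746308]
fixture [([345.2, 192.8], 0.95), ([160.1, 128.2], 0.71)]
star_ball [([371.1, 190.7], 0.71), ([441.9, 269.8], 0.6)]
pawl_ball [([340.6, 177.4], 0.48)]
pawl_pivot [([335.5, 158.6], 0.75)]
spindle [([334.4, 157.3], 0.68), ([365.8, 183.5], 0.63), ([432.1, 265.7], 0.61), ([450.4, 226.6], 0.46)]
wrist [[283.15932201   0.         318.82134785]
 [  0.         283.15932201 197.71076707]
 [  0.           0.           1.        ]] 
[... 182 characters left out ...]
[([144.2, 43.5], 0.84)]
{'clock': 0.9, 'qpos': array([-1.39040109e+00,  3.12888705e-01,  1.49770423e+00,  3.34835165e-05,
        1.33100821e+00, -2.23400413e-01]), 'joint_vel': array([ 0.0001679 , -0.00024429,  0.00075184, -0.00048091, -0.00091754,
       -0.00144018]), 'joint_efforts': array([-2.05185115e-04, -4.12163794e+01, -2.59891999e+01, -1.67970693e-04,
        6.10606039e-04,  3.54383232e-06]), 'tool_pos': array([ 206.27569286, -482.78281366,  231.29836562]), 'tcp_rot': array([ 1.99944208,  0.40925185, -1.99937535]), 'ft_force': array([ 0.20481535, -0.3819293 , -0.20253107]), 'ft_torque': array([ 0.04499076, -0.0188627 , -0.01135564]), 'opening': 85.5009033817739} 18.700000000000003
```

View pics/a_side.png

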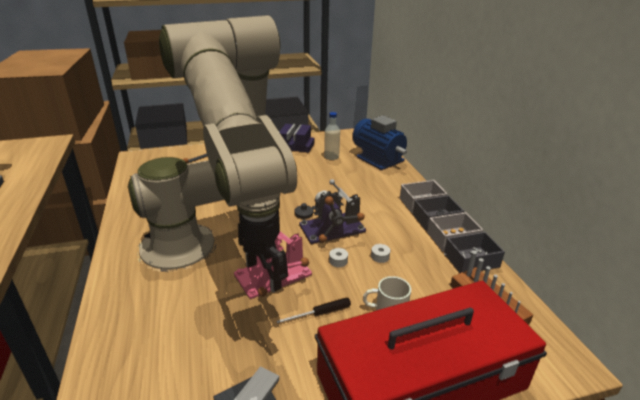

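View pics/a_top.png

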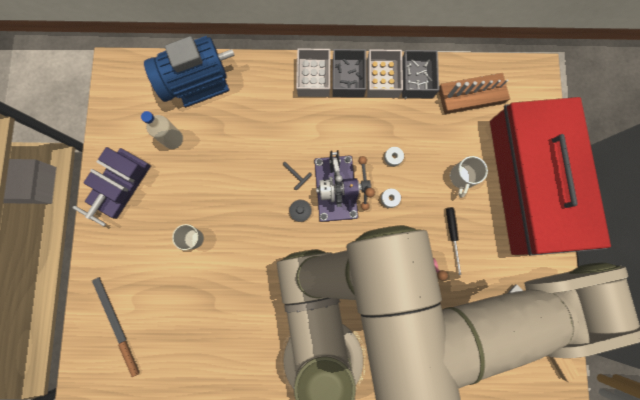

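View pics/a_wrist.png

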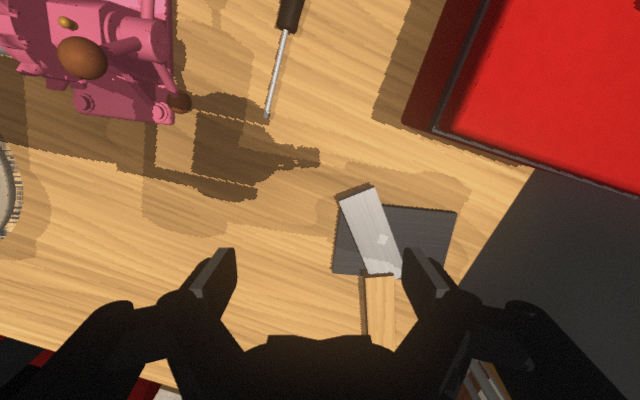

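The violet fixture is at about top (337,188) and side (332,228). The pink look-alike is at side (272,265), next to the gripper. I'll enlarge both to confirm.

```bash
python3 - <<'E'
import cv2
a=cv2.imread("pics/a_top.png")[130:240,270:430]; b=cv2.imread("pics/a_side.png")[165:275,260:420]
cv2.imwrite("pics/crop1.png",cv2.resize(a,None,fx=5,fy=5,interpolation=cv2.INTER_CUBIC))
cv2.imwrite("pics/crop2.png",cv2.resize(b,None,fx=5,fy=5,interpolation=cv2.INTER_CUBIC))
E
```

```text
(no output)
```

View pics/crop1.png

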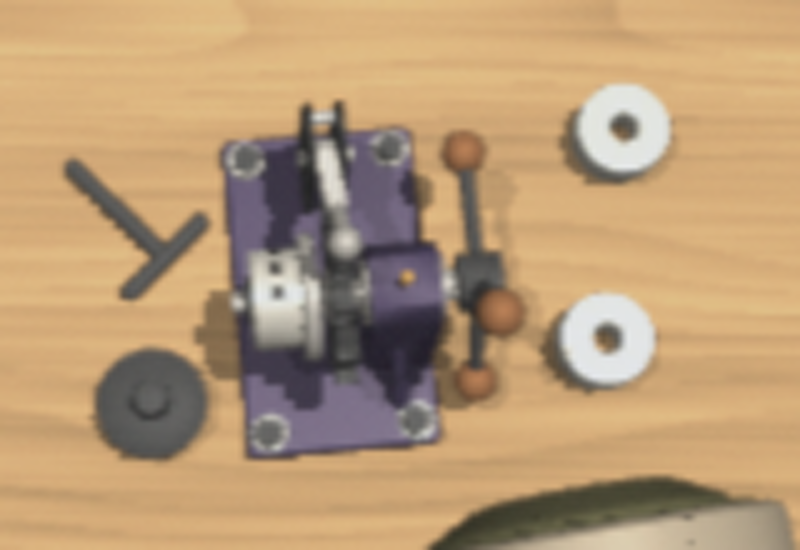

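View pics/crop2.png

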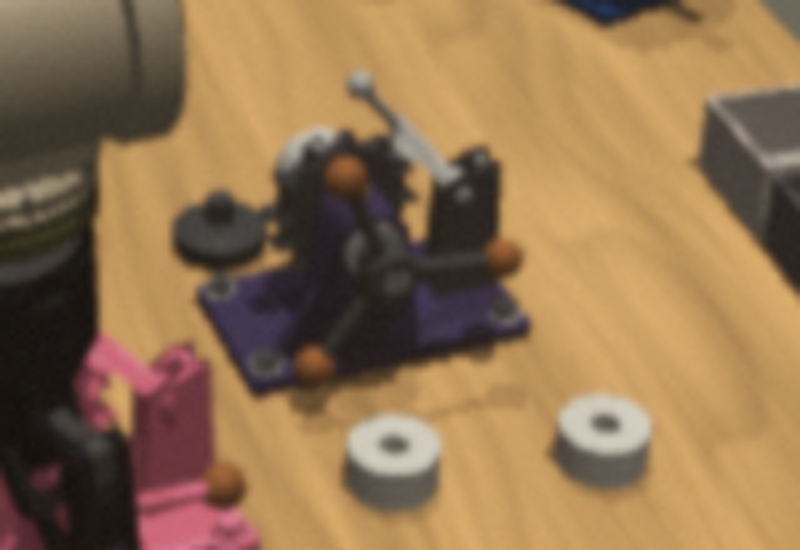

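```bash
cat > h.py <<'E'
import numpy as np,cv2
from scipy.optimize import least_squares
from scipy.spatial.transform import Rotation as R
def proj(P,cam):
    return cv2.projectPoints(np.asarray(P,float).reshape(-1,3),cam["rvec"],cam["tvec"],cam["K"],None)[0].reshape(-1,2)
def f2w(p,pose):
    x,y,t=pose; c,s=np.cos(t),np.sin(t); p=np.asarray(p,float).reshape(-1,3)
    return np.c_[x+c*p[:,0]-s*p[:,1],y+s*p[:,0]+c*p[:,1],p[:,2]]
def star(w,k=0):
    a=np.deg2rad(-20+120*k)+w
    return [78*np.sin(a),-45,95+78*np.cos(a)]
def pball(p):
    a=np.arctan2(-69,88)+p
    return [80.5+112*np.sin(a),34,91+112*np.cos(a)]
E
python3 - <<'E'
from h import *
from bench import manip
cams={n:manip.capture(n) for n in("top","side")}
c=lambda u,v:(270+u/5,130+v/5)
d=lambda u,v:(260+u/5,165+v/5)
corr=[("top",[115,92,14],c(222,143)),("top",[115,-24,14],c(410,128)),("top",[-80,-24,14],c(440,438)),("top",[-80,92,14],c(248,456)),
("top","p",c(345,242)),("side","p",d(360,83)),("top",0,c(500,311)),("top",1,c(463,152)),("top",2,c(475,380)),
("side",0,d(347,174)),("side",1,d(502,257)),("side",2,d(315,363)),("side",[-80,-24,14],d(256,385)),("side",[115,-24,14],d(528,325)),("side",[80.5,22,91],d(462,187))]
def pt(k,q):
    if k=="p": return pball(q[4])
    if isinstance(k,int): return star(q[3],k)
    return k
def res(q,full=False):
    r=[proj(f2w(pt(k,q),q[:3]),cams[n])[0]-np.array(uv) for n,k,uv in corr]
    return np.array(r) if full else np.ravel(r)
best=min((least_squares(res,[450,-50,t,-.06,0],x_scale=[100,100,1,.1,.1],loss='soft_l1') for t in(0,.1,-.3)),key=lambda s:s.cost)
print(best.x,best.cost); print(res(best.x,True).round(1))
for k in("p",0,1): print(f2w(pt(k,best.x),best.x[:3]))
E
```

```text
[ 4.81762527e+02 -6.87754259e+01  1.01478394e-01 -4.15172134e-02
  1.27716525e-02] 7.909838171834708
[[-0.6 -0.9]
 [-0.4 -1.2]
 [ 0.3  0.1]
 [-0.1 -0. ]
 [-0.2 -0.9]
 [-0.4  0.9]
 [ 0.  -0.6]
 [-0.3 -0.4]
 [-0.1 -0.6]
 [-0.9  1.5]
 [-0.6  1.1]
 [-0.9  1.5]
 [-1.4  0.4]
 [ 0.5 -0.2]
 [-0.6  2.2]]
[[490.77750018 -33.6816296  180.01252328]]
[[ 456.77724084 -116.55233218  167.12560383]]
[[ 563.23447597 -105.71198655   84.65534255]]
```

```bash
cat >> h.py <<'E'
POSE=(481.8,-68.8,0.1015)
def W(x,y,z): return f2w([x,y,z],POSE)[0]
def rot(sgn=1):
    t=POSE[2]; X=np.array([0,0,-1.]); Y=sgn*np.array([-np.sin(t),np.cos(t),0]); 
    return R.from_matrix(np.c_[X,Y,np.cross(X,Y)]).as_rotvec()
E
python3 - <<'E'
from h import *
from bench import manip
s=manip.sense(); print(R.from_rotvec(s["tcp_rot"]).as_matrix().round(2))
for sg in(1,-1):
    for p in((-45,34,260),(-45,34,163),(90,34,163),(175,34,165),(-75,-45,155)):
        q=manip.ik(W(*p),rot(sg)); print(sg,p,None if q is None else np.round(q,2))
E
```

```text
[[-0.    0.39 -0.92]
 [-0.   -0.92 -0.39]
 [-1.    0.    0.  ]]
1 (-45, 34, 260) [-0.36  0.09  1.7   0.    1.36 -2.03]
1 (-45, 34, 163) [-0.36  0.19  1.85  0.    1.1  -2.03]
1 (90, 34, 163) [-0.25  0.47  1.46  0.    1.22 -1.92]
1 (175, 34, 165) [-0.21  0.65  1.16  0.    1.33 -1.88]
1 (-75, -45, 155) [-0.56  0.19  1.88  0.    1.08 -2.23]
-1 (-45, 34, 260) [-0.36  0.09  1.7   0.    1.36  1.11]
-1 (-45, 34, 163) [-0.36  0.19  1.85  0.    1.1   1.11]
-1 (90, 34, 163) [-0.25  0.47  1.46  0.    1.22  1.22]
-1 (175, 34, 165) [-0.21  0.65  1.16  0.    1.33  1.26]
-1 (-75, -45, 155) [-0.56  0.19  1.88  0.    1.08  0.91]
```

```bash
python3 - <<'E'
from h import *
from bench import manip
manip.close_gripper()
s=manip.sense(); p=s["tool_pos"].copy(); p[2]=330; manip.move_l(p)
manip.movep(W(-50,34,300),rot(-1))
manip.move_l(W(-50,34,163))
s=manip.sense(); print(s["clock"],s["tool_pos"],W(-50,34,163),s["ft_force"],s["opening"])
for n in("side","top","wrist"):
    p=manip.capture(n); im=p["image"][:,:,::-1]
    if n=="side": im=cv2.resize(im[130:280,240:440],None,fx=4,fy=4,interpolation=cv2.INTER_CUBIC)
    cv2.imwrite(f"pics/b_{n}.png",im)
E
```

```text
5.45 [429.00103283 -40.26554065 163.69454472] [428.61225767 -40.04127844 163.        ] [ 0.12753794 -1.11253059 -0.37999791] 0.17458313878620862
```

View pics/b_side.png

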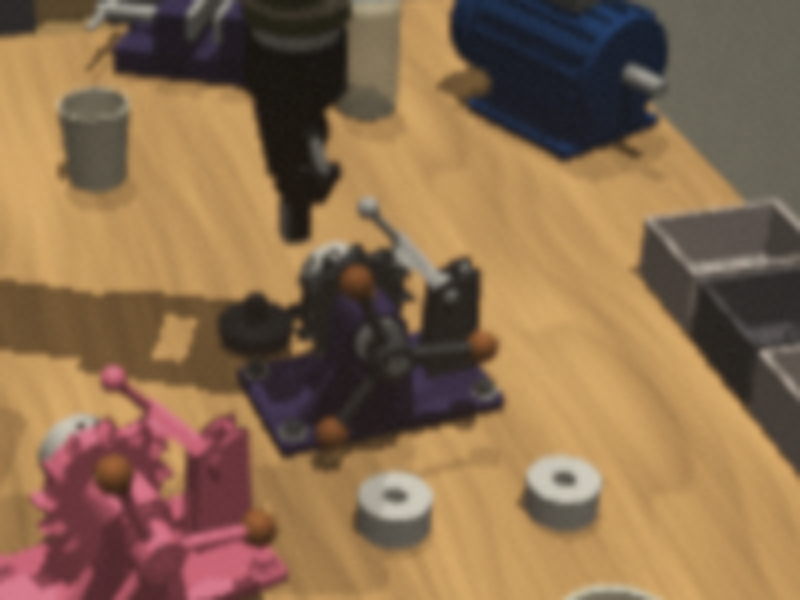

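View pics/b_wrist.png

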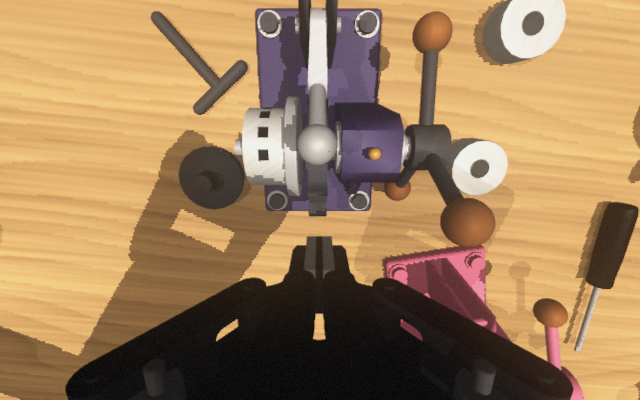

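Wrist view: the ball is at (318,145), straight ahead of the shut fingertips at (319,250), so the line is good. Side view: the tip is clear above the wheel. I'll push the pawl over now.

```bash
python3 - <<'E'
from h import *
from bench import manip
for x in (-20,0,20,40,60,75,86):
    manip.move_l(W(x,34,164),max_speed=50)
    s=manip.sense(); print(x,s["clock"],s["ft_force"].round(1))
manip.dwell(.6)
for n in("side","wrist"):
    p=manip.capture(n); im=p["image"][:,:,::-1]
    if n=="side": im=cv2.resize(im[130:280,240:440],None,fx=4,fy=4,interpolation=cv2.INTER_CUBIC)
    cv2.imwrite(f"pics/c_{n}.png",im)
E
```

```text
-20 6.35 [ 0.7  0.2 -0.2]
0 6.9 [-0.2  0.1  1.4]
20 7.45 [-0.2  0.6  0.1]
40 8.0 [ 0.8  0.5 -1.2]
60 8.55 [ 0.1 -0.  -0.2]
75 9.0 [0.7 0.  0.2]
86 9.3667 [-0.  -0.3  0. ]
```

View pics/c_side.png

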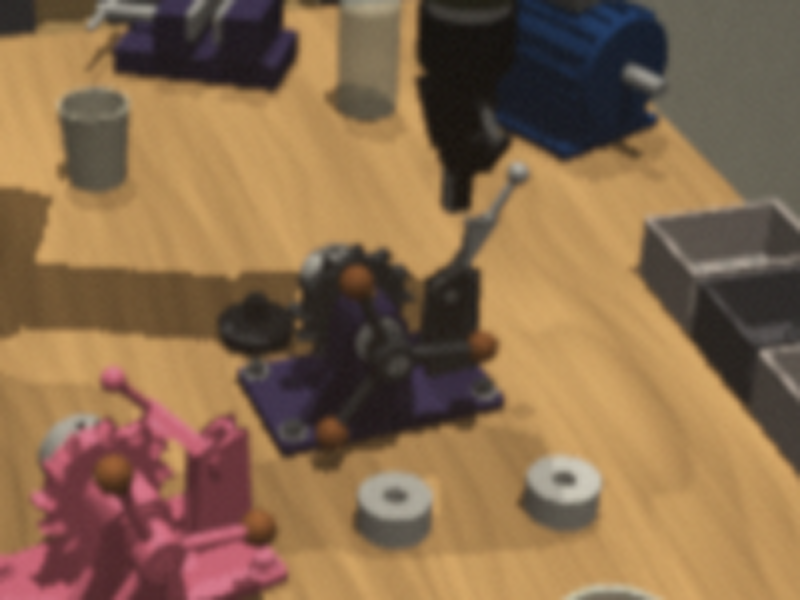

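View pics/c_wrist.png

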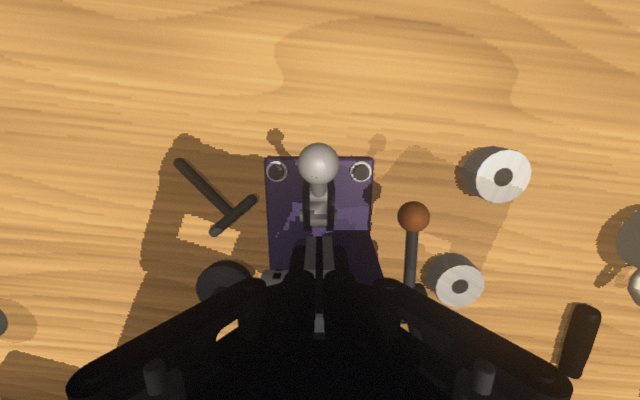

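The pawl is over on its back stop: its ball is at side-crop (517,172), and the star is unchanged at (357,282). Next I'll push the star ball, stopping short of the target for a first check.

```bash
cat >> h.py <<'E'
def measure(manip,name,k=None):
    """star/pawl fit from blob colours is by eye: save enlarged crop and predicted pixel table"""
    p=manip.capture(name); im=p["image"][:,:,::-1].copy()
    return p,im
E
python3 - <<'E'
from h import *
from bench import manip
p=manip.capture("side"); print("pawl pred 1.22",proj(f2w(pball(1.22),POSE),p))
manip.move_l(W(80,34,270)); manip.move_l(W(-70,-45,270)); manip.move_l(W(-70,-45,155))
for x in (-50,-40,-30,-22.5):
    manip.move_l(W(x,-45,155),max_speed=40)
    s=manip.sense(); print(x,s["clock"],s["ft_force"].round(1))
manip.dwell(.2)
for n in("side","wrist"):
    p=manip.capture(n); im=p["image"][:,:,::-1]
    print(n,{w:[proj(f2w(star(w,k),POSE),p)[0].round(1).tolist() for k in(0,1,2)] for w in(-.04,.3,.35,.4,.45)})
    if n=="side": im=cv2.resize(im[165:265,280:400],None,fx=6,fy=6,interpolation=cv2.INTER_CUBIC)
    cv2.imwrite(f"pics/d_{n}.png",im)
E
```

```text
pawl pred 1.22 [[368.70239651 174.00372761]]
-50 13.825 [ 0.1  0.1 -0.2]
-40 14.225 [-0.9  0.1 -0.3]
-30 14.625 [-0.1  0.2  0.6]
-22.5 14.9667 [-0.8  0.4  0. ]
side {-0.04: [[328.6, 201.3], [359.8, 217.5], [322.0, 239.1]], 0.3: [[336.7, 198.1], [357.0, 224.7], [316.7, 235.2]], 0.35: [[337.9, 197.8], [356.4, 225.7], [316.1, 234.5]], 0.4: [[339.1, 197.6], [355.8, 226.7], [315.5, 233.7]], 0.45: [[340.3, 197.4], [355.1, 227.7], [315.0, 232.9]]}
wrist {-0.04: [[318.5, 274.5], [318.7, 73.3], [318.6, 216.1]], 0.3: [[318.5, 233.9], [318.7, 88.3], [318.6, 241.1]], 0.35: [[318.5, 226.4], [318.7, 91.1], [318.6, 244.6]], 0.4: [[318.5, 218.6], [318.7, 94.1], [318.6, 248.1]], 0.45: [[318.5, 210.6], [318.7, 97.1], [318.6, 251.5]]}
```

View pics/d_side.png

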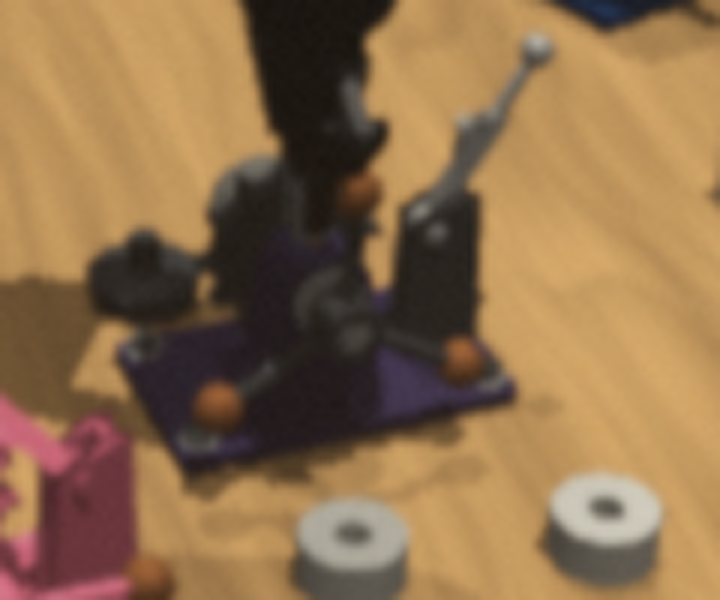

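View pics/d_wrist.png

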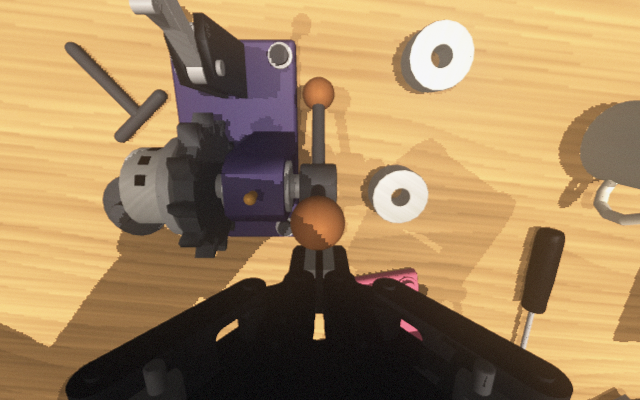

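All cues give wheel ≈ 0.375 (wrist ball at row 222, lower ball at row 93, side-view balls). I'll push about 4 mm more, to ≈ 0.425, the middle of the window.

```bash
python3 - <<'E'
from h import *
from bench import manip
manip.move_l(W(-18.6,-45,155),max_speed=30); manip.dwell(.2)
print(manip.sense()["ft_force"])
p=manip.capture("wrist"); im=p["image"][:,:,::-1]
print({w:[proj(f2w(star(w,k),POSE),p)[0].round(1).tolist() for k in(0,1)] for w in(.35,.4,.45)})
cv2.imwrite("pics/e_wrist.png",cv2.resize(im[50:270,200:400],None,fx=2.5,fy=2.5,interpolation=cv2.INTER_CUBIC))
manip.move_l(W(-40,-45,155),max_speed=80); manip.move_l(W(-40,-45,290),max_speed=200)
for n in("side","top"):
    p=manip.capture(n); im=p["image"][:,:,::-1]
    print(n,{w:[proj(f2w(star(w,k),POSE),p)[0].round(1).tolist() for k in(0,1,2)] for w in(.3,.35,.4,.45,.5)})
    if n=="side": im=im[165:265,280:400]
    else: im=im[140:240,290:410]
    cv2.imwrite(f"pics/e_{n}.png",cv2.resize(im,None,fx=6,fy=6,interpolation=cv2.INTER_CUBIC))
print(manip.sense()["clock"])
E
```

```text
[ 0.62609787 -0.62239626 -0.26788538]
{0.35: [[318.5, 234.1], [318.7, 96.4]], 0.4: [[318.5, 226.4], [318.7, 99.3]], 0.45: [[318.5, 218.5], [318.7, 102.2]]}
side {0.3: [[336.7, 198.1], [357.0, 224.7], [316.7, 235.2]], 0.35: [[337.9, 197.8], [356.4, 225.7], [316.1, 234.5]], 0.4: [[339.1, 197.6], [355.8, 226.7], [315.5, 233.7]], 0.45: [[340.3, 197.4], [355.1, 227.7], [315.0, 232.9]], 0.5: [[341.5, 197.4], [354.3, 228.6], [314.6, 232.0]]}
top {0.3: [[369.2, 181.6], [361.6, 164.8], [366.4, 210.6]], 0.35: [[369.1, 180.1], [361.6, 165.7], [366.6, 211.2]], 0.4: [[368.9, 178.7], [361.5, 166.6], [366.8, 211.7]], 0.45: [[368.7, 177.2], [361.5, 167.6], [367.0, 212.1]], 0.5: [[368.5, 175.8], [361.5, 168.6], [367.2, 212.5]]}
17.1417
```

View pics/e_wrist.png

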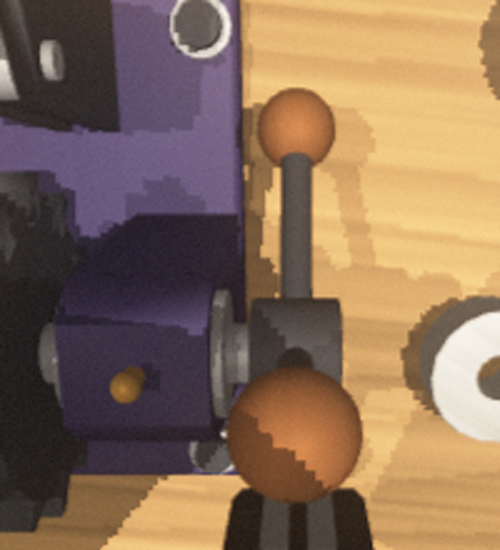

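View pics/e_side.png

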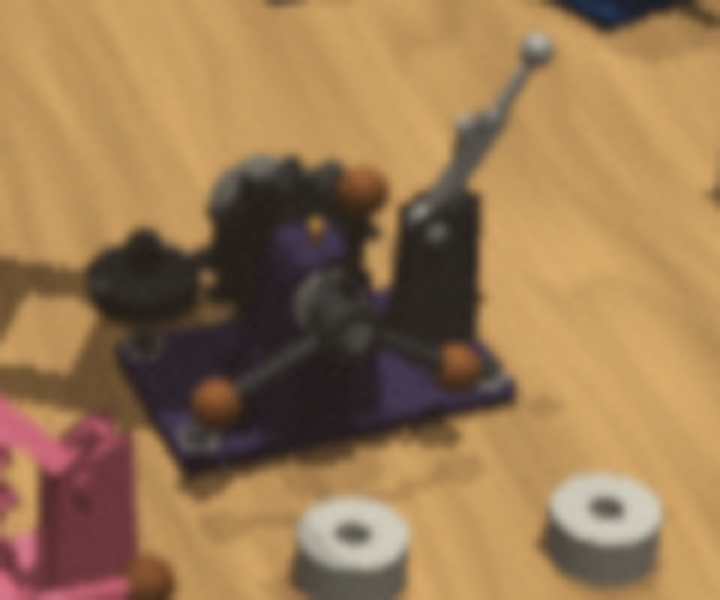

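Wheel ≈ 0.42 (wrist rows 224 and 101 and the side balls agree), and the pawl is still on its back stop at side-crop (537,50). Now I'll tip it back from the +x side.

```bash
python3 - <<'E'
from h import *
from bench import manip
manip.move_l(W(185,34,290),max_speed=200); manip.move_l(W(185,34,168))
p=manip.capture("wrist"); cv2.imwrite("pics/f0_wrist.png",p["image"][:,:,::-1])
for x in (165,145,125,105,92,80):
    manip.move_l(W(x,34,168),max_speed=50)
    s=manip.sense(); print(x,s["clock"],s["ft_force"].round(1))
manip.dwell(.6)
for n in("side","wrist"):
    p=manip.capture(n); im=p["image"][:,:,::-1]
    if n=="side":
        im=cv2.resize(im[165:265,280:400],None,fx=6,fy=6,interpolation=cv2.INTER_CUBIC)
        print({a:proj(f2w(pball(a),POSE),p)[0].round(1).tolist() for a in(0,.05,.1,.2)})
    cv2.imwrite(f"pics/f_{n}.png",im)
E
```

```text
165 20.05 [0.  0.4 0.7]
145 20.6 [ 1.  -0.1 -0.1]
125 21.15 [ 0.3  0.6 -0.3]
105 21.7 [ 0.2  0.5 -0.5]
92 22.1083 [ 1.2 -0.3 -0.3]
80 22.5 [-0.3 -0.4 -0.1]
{0: [331.3, 182.8], 0.05: [332.7, 181.6], 0.1: [334.1, 180.5], 0.2: [337.0, 178.4]}
```

View pics/f_side.png

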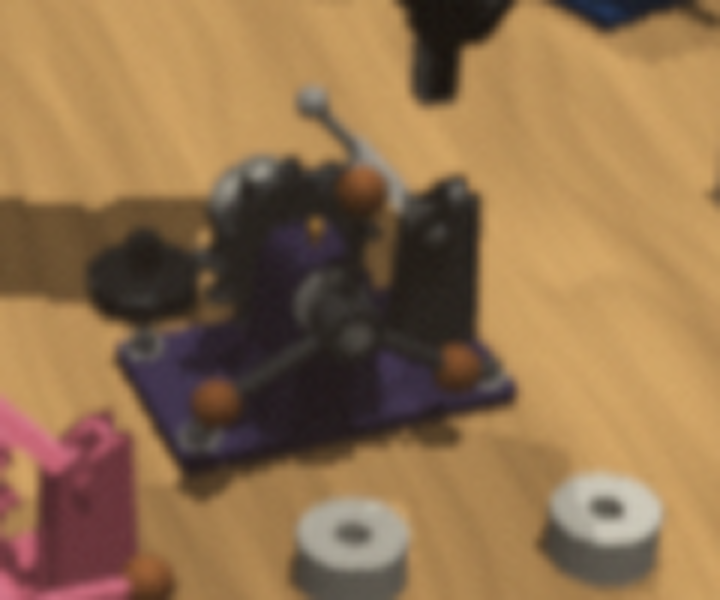

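View pics/f_wrist.png

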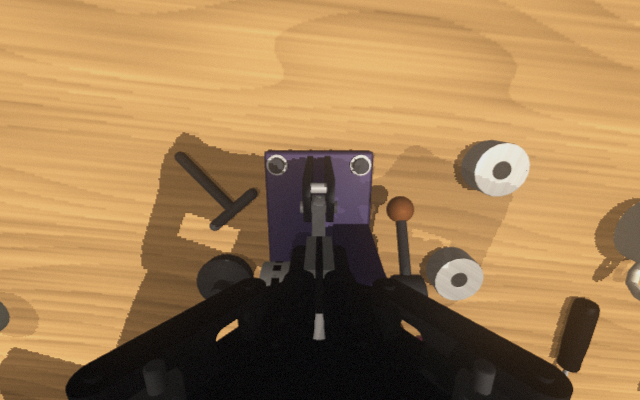

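The pawl ball is at side-crop (312,102), i.e. (332.0,182.0), against (332,181.6) at the start with the pawl down. I'll retreat and compare precisely, using a template match against the first picture and a wrist view from the approach pose.

```bash
python3 - <<'E'
from h import *
from bench import manip
manip.move_l(W(82,34,290),max_speed=150)
manip.move_l(W(-50,34,290),max_speed=200); manip.move_l(W(-50,34,164))
a=cv2.imread("pics/a_side.png")
p=manip.capture("side"); b=p["image"][:,:,::-1].copy()
up=lambda i:cv2.resize(i,None,fx=8,fy=8,interpolation=cv2.INTER_CUBIC)
for nm,(u,v),h in(("pawl ball",(332,182),5),("fixture base",(365,232),12)):
    t=up(a)[(v-h)*8:(v+h)*8,(u-h)*8:(u+h)*8]
    r=cv2.matchTemplate(up(b)[(v-h-8)*8:(v+h+8)*8,(u-h-8)*8:(u+h+8)*8],t,cv2.TM_CCOEFF_NORMED)
    _,m,_,l=cv2.minMaxLoc(r); print(nm,m,(np.array(l)-64)/8)
print("px per 0.05 rad",proj(f2w(pball(.05),POSE),p)-proj(f2w(pball(0),POSE),p))
p=manip.capture("wrist"); im=p["image"][:,:,::-1]; 
print({w:[proj(f2w(star(w,k),POSE),p)[0].round(1).tolist() for k in(0,1)] for w in(.3,.4,.5)},[proj(f2w(pball(x),POSE),p)[0].round(1).tolist() for x in(0,.05,.1)])
o=cv2.imread("pics/b_wrist.png")
cv2.imwrite("pics/g.png",np.hstack([cv2.resize(x[0:260,240:500],None,fx=1.5,fy=2,interpolation=cv2.INTER_CUBIC) for x in(o,im)]))
t=up(o)[128*8:162*8,300*8:337*8]
r=cv2.matchTemplate(up(im)[118*8:172*8,290*8:347*8],t,cv2.TM_CCOEFF_NORMED);_,m,_,l=cv2.minMaxLoc(r);print(m,(np.array(l)-80)/8)
print(manip.sense()["clock"],manip.sense()["tool_pos"])
E
```

```text
pawl ball 0.9988575577735901 [0. 0.]
fixture base 0.9432910680770874 [-0.125 -0.125]
px per 0.05 rad [[ 1.37322553 -1.18351729]]
{0.3: [[481.6, 174.2], [418.3, 53.0]], 0.4: [[484.4, 158.1], [415.0, 59.9]], 0.5: [[486.3, 141.4], [412.0, 67.1]]} [[318.3, 143.5], [318.3, 133.8], [318.2, 122.9]]
0.9978657364845276 [0. 0.]
26.0667 [429.05412354 -40.1646607  164.70213657]
```

View pics/g.png

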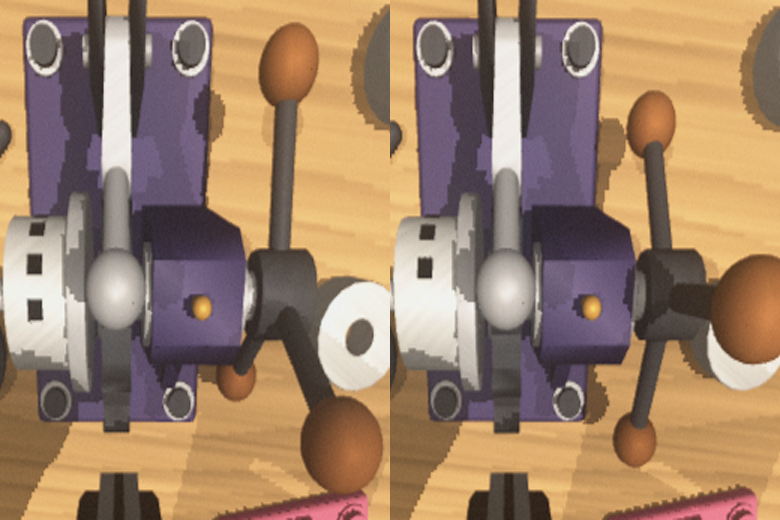

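The pawl ball matches its fully-down start position to within 0.13 px (0.05 rad would be 1.8 px in the side view, about 10 px in the wrist view). The lower star ball at wrist row 61 gives wheel ≈ 0.42. I'll back off and hand in.

```bash
python3 - <<'E'
from bench import manip
from h import *
manip.move_l(W(-55,34,300)); manip.dwell(.3)
print(manip.sense()["clock"],manip.sense()["ft_force"])
manip.finish_job()
E
```

```text
27.425 [-0.19316059  0.30077777  0.45785327]
the job is handed in; nothing more can be done
```

The job is handed in at 27.4 s of the 61 s allowed. No verdict is reported, so the results below come from my own checks.

- **What I did:** with shut fingertips I flipped the violet fixture's pawl over onto its back stop. I pushed the star ball back one notch, then tipped the pawl over again into that notch.
- **Wheel:** it stands at about 0.42 rad, and the wrist and side views agree on this. The pawl goes fully home for 0.35 to 0.50.
- **Pawl:** its ball matches the starting fully-down position to within about 0.13 px in both views. An error of 0.05 rad would have shown as about 1.8 px in the side view.
- **Forces:** the wrist force stayed under about 2 N at every reading, and the fingers were clear of everything at hand-in.
- **Loose things:** the arm passed well above them and I saw none displaced. I did not measure each one.

No check failed or disagreed.

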